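# Unhook the rinse basket from its crooked hook

### The job

The wire rinse basket hangs by its eye on the deep upturned hook of the aluminium stand, and the hook's prong has been knocked crooked, we cannot tell which way. Take the basket by its wooden grip and ease it up along the prong, feeling your way and going with the prong so that you never force it, until the eye is past the tip; then draw it away, keeping it level all the while, and set it down gently, standing flat inside the ceramic draining dish. Let go of it there and leave the palette, brush stand, clipper and probe where they are.

Things in the scene. Friction and masses are not known exactly. Their poses are not given: they have to be found in the camera images.
- basket: The steel wire basket, 0.1 to 0.19 kg. Origin at the middle of the cup's underside; x from the cup towards the eye, z up. The cup is 70 (x) by 64 (y) by 50 high. Low at its back two straight 5 mm wire feet, at y = +26 and -26, reach out to x = +82 (13.5 to 18.5 above the underside). To be kept level to within 8 degrees.
- basket_grip (a point): Centre of the basket's wooden grip bar, 95 mm straight above the origin of the basket; axes are the basket's. A level bar 44 long (x), 12 wide (y), 14 high, held over the cup by two thin wire struts that slope down from under its ends. Nothing stands beside it, so take it across its 12 mm width.
- basket_eye (a point): Centre of the basket's eye, which the prong passes up through: a closed level ring of 5 mm wire, inside diameter 14, outside 24, on a short neck at 60 mm in the basket's +x from the grip centre and 33 mm below it.
- basket_foot (a point): Middle of the basket's footprint (cup and wire feet, 117 by 64), at its underside: 23.5 mm in the basket's +x from the grip centre and 95 mm below it.
- hook_foot (a point): Root of the prong, 104.5 mm over the desk, middle of the top of a 19 mm collar. Axes as the stand. The rigid steel prong, 9 thick, round-ended, tops out 61 above here and leans 0.32 rad, its tip 19 mm off, to a side that differs each time (-x, +y, -y or between; never far towards the post) and is not reported. It has 2.5 mm of play all round in the eye. At the start the eye rests on the collar, the basket on the -x side, tipped a few degrees.
- stand: Aluminium hook stand, fixed to the desk: base plate 110 by 90 by 10; post 24 by 16, 120.5 high, its front face at x = 0; a flat crossbar 76 wide (y), from 43 to 65 high, flush with it, on which the basket's feet lean; a level arm goes from the post towards -x and ends in the prong's collar, 20 mm out. Origin: middle of the base plate's underside; x from the prong to the post, z up. Load on it must stay under 16 N.
- dish_in (a point): Middle of the inner floor of the low white ceramic draining dish, 6 mm over the desk. The dish is fixed, 176 (x) by 126 (y) outside, walls 6 thick, rim 10 mm above this floor, so the floor is 164 by 114. Axes are the dish's: x along its length, z up.
- dish: The whole draining dish; origin under its middle at desk height.
- palette: Bystander: closed wet palette, a 154 by 104 box 28 high with a grey lid, lying between the stand and the dish. Origin under its middle.
- brush_stand: Bystander: clear brush stand with upright brushes, 90 across, about 200 high, at the left side. Origin under its middle.
- clipper: Bystander: small blue plastic clipper, 58 by 14 by 12, lying on the desk. Origin under its middle.
- probe: Bystander: thin steel probe, 145 long and 8 thick, lying on the desk along its own x. Origin at its underside, where handle meets shank.
There are look-alikes about, which are no part of the job. What is shaped like the basket but yellow is not meant. Leave any turquoise look-alike of the dish alone.

How it is judged:
On the way, in this order (a step that is already met when the one before it is completed fails the run):
1. the basket's eye is lifted past the prong's tip while still over the hook (z of basket_eye in the frame of hook_foot above 0.065 m and horizontal distance between basket_eye and hook_foot below 0.05 m), for 0.05 s.
2. the basket is drawn away from the hook (horizontal distance between basket_eye and hook_foot above 0.08 m), for 0.05 s.
At the end, for the whole second after the job is handed in: The basket stands flat inside the dish (underside within 5 mm of the dish floor, tilt under 0.06 rad, middle of the footprint within 50 mm of the dish's middle), at rest and let go (z of basket_foot in the frame of dish_in between -0.004 and 0.005 m and horizontal distance between basket_foot and dish_in below 0.05 m and angle between basket's own z axis and vertical below 0.06 rad and linear speed of basket below 0.02 m/s and contact force between basket and dish above 0.5 N); the robot touches nothing.
It fails at once if the hook stand is loaded with more than 16 N (contact force between stand and anything else above 16 N).
It fails at once if the basket is tipped more than 0.15 rad (angle between basket's own z axis and vertical above 0.15 rad).
It fails at once if the basket is set down hard: more than 30 N on the dish (contact force between basket and dish above 30 N).
It fails at once if the palette, brush stand, clipper or probe is moved more than 10 mm (distance of any of palette, brush_stand, clipper, probe from where it was at the start of the episode above 0.01 m).
It also fails if it takes over 72 s, if anything falls off the work surface, if the arm or the gripper's body presses on something with over 40 N, if the wrist force passes 120 N, or if a joint passes its speed limit or range.

### The arm

A 7-joint arm with a two-finger parallel gripper is mounted at the origin on the work surface. World frame = base frame: x ahead of the robot, y to its left, z up, the work surface at z = 0. Lengths are in m, angles in rad, forces in N, time in s.
With the tool pointing down it reaches from about 0.425 to 1.025 m from the base axis. Payload 3.6 kg.
Tool frame: the origin (TCP) lies midway between the tips of the shut fingers; the grasp point (between the pads) lies 19 mm behind it; y points along the fingers, x is the direction in which the jaws open and shut, and the axes are right-handed (so a half turn about y gives the same grasp; the last joint's range is limited). The gripper opens to 85 mm and grips with 20 to 120 N. Pads are 22 mm wide; open, the fingers measure 114 mm over their backs; the gripper's body (76 mm by 85 mm) begins 54 mm behind the grasp point. The pads swing forward as they close: fully open they stand 13 mm farther back than shut.
Start: joints at [1.091, 0.591, 0.048, 1.609, -0.033, 0.943, -0.034], TCP at [0.273, -0.672, 0.231] pointing down, gripper open.
Joint ranges: [-2.69, 2.69], [-0.47, 2.24], [-1.27, 1.36], [0.19, 2.51], [-1.53, 4.68], [0.08, 2.07], [-3.09, 3.09]. Speed limits (rad/s): [2.57, 2.57, 3.14, 3.14, 3.14, 3.14, 3.14].

### API

Orientations are given as [roll, pitch, yaw] about the fixed x, y, z axes, in that order (R = Rz(yaw) Ry(pitch) Rx(roll)).
In Python, from rig import env gives the robot as it stands.
- The arm moves only by the tool jog_arm, never from a script. Its argument "moves" is a list of rows, each an object of numbers: "claw": the opening in per cent of the stroke, from 0 (shut) to 100 (fully open); "tx", "ty", "tz": the shift along the tool's x, y, z in cm; "roll": the turn about the tool's y in rad. In form: [{"claw": .., "tx": .., "ty": .., "tz": .., "roll": ..}, ...]. A call has 1 to 12 rows; each row is the pose to reach, as a shift and turn from the pose commanded when the call began, along the tool's axes at that moment; what a row does not reach only later rows make up. A row lasts 1/12 s, in which the tool goes at most 41.7 mm and 7.16 degrees, less where a joint would pass 70% of its speed; a pose out of reach is approached as far as the arm can. A call with a gripper value outside its range is refused whole. The fingers move at their own pace and stop on an object; "squeeze" is the grip in N (left out, the last holds). Time passes only in rows, so rows that repeat a pose let the fingers close. It gives the time, the measured TCP pose, the force and the opening at its end, in the units of the state.
- env.state(): the state, without advancing time (a new reading comes with each control period).
- env.read_camera(name): name is "side" or "top"; returns a dict with "pixels" (420x560x3 uint8, red, green, blue), "camera_matrix" (3x3 intrinsics, pixels), "pose" (4x4, takes a point from camera to world coordinates). Camera axes: x right, y up, looking along -z (the intrinsics and any distortion apply to the point x, -y, -z); pixel columns grow to the right and rows downward; lengths in m; the calibration is good to about 2 mm. A picture is of the moment at which its call begins. There is no depth.
- env.close_job(): hands the job in, once; it reports no verdict.
Trained networks look in the newest picture that a camera, given by its name, has taken for a name from the list of things; names that differ only in an ending like _2 or _b are one class to them, and where a whole thing is asked for, a point or a joint stands for the part that bears it (a point fixed in the world has none). Each returns a list of dicts, best first, with "score" (0 to 1); they miss things now and then, are a little off and sometimes report something else, mostly with a low value. They report only what shows in the picture. A call takes as long as a camera call. They do not tell look-alikes from the thing itself.
- env.look_for(camera, query): "rect" ([centre column, centre row, width, height] in pixels, round what is visible of it).
The state is a dict: "clock": time; "joint_pos": joint angles; "qd": joint speeds; "tau": joint torques, N m; "tcp_pos": TCP position; "orientation": TCP orientation; "force": force on the tool from outside, world axes, zero at the start; "ft_torque": the same for the moment, N m; "gripper_width": opening from 0.0 (shut) to 1.0 (fully open).
Only numpy, scipy, OpenCV 4.12 (cv2) and the standard library are available. Lean on these libraries where they do the work, as an engineer would, in place of code of your own. Each camera call takes 0.05 s, during which the arm holds its last target. There are 200 camera calls.

## Working session

There is one attempt and no reset: what is moved stays moved. The work goes in short steps, Python scripts to look and compute and a tool call to move; the robot and the scene stay as the last step left them, time stands still between calls to the robot, and variables do not carry over. Pictures are saved under pics/ and viewed, about 8 in all and at most 12, crops included, and the job is handed in when it is done.

Besides the shell and the picture viewer there is one more tool, called as name([rows], argument=value, ...), one row to a line, values as JSON. jog_arm: Moves the arm, as the interface text tells. Its arguments: {"type":"object","properties":{"moves":{"type":"array"},"squeeze":{"type":"number"}},"required":["moves"]}

```bash
mkdir -p pics; ls; python3 - <<'E'
from rig import env
import cv2,numpy as np
np.set_printoptions(precision=4,suppress=True)
print({k:np.round(v,3) for k,v in env.state().items()})
for c in("side","top"):
    r=env.read_camera(c); cv2.imwrite(f"pics/{c}0.png",r["pixels"][:,:,::-1])
    print(c,r["camera_matrix"],r["pose"],[k for k in r])
    for q in["basket","basket_grip","basket_eye","hook_foot","stand","dish","dish_in","palette","brush_stand","clipper","probe"]:
        print(q,[(np.round(d["rect"]).astype(int).tolist(),round(d["score"],2)) for d in env.look_for(c,q)[:3]])
a=cv2.imread("pics/side0.png");b=cv2.imread("pics/top0.png")
E
```

```text
pics
{'clock': np.float64(0.0), 'joint_pos': array([ 1.091,  0.592,  0.048,  1.61 , -0.033,  0.943, -0.034]), 'qd': array([ 0.   , -0.   , -0.002,  0.001, -0.   , -0.001,  0.   ]), 'tau': array([ -0.   , -54.869,   1.546, -19.812,   0.009,   0.009,   0.   ]), 'tcp_pos': array([ 0.273, -0.671,  0.23 ]), 'orientation': array([-1.571,  0.002, -1.185]), 'force': array([-0.222,  0.155,  0.843]), 'ft_torque': array([ 0.   , -0.043,  0.026]), 'gripper_width': np.float64(1.002)}
side [[482.9687   0.     276.1249]
 [  0.     482.9687 201.5816]
 [  0.       0.       1.    ]] [[-0.9962  0.0671 -0.0562  0.3862]
 [-0.087  -0.688   0.7205  0.8985]
 [ 0.0096  0.7226  0.6912  0.951 ]
 [ 0.      0.      0.      1.    ]] ['pixels', 'camera_matrix', 'pose']
basket [([226, 136, 25, 35], 0.67), ([244, 160, 35, 37], 0.58), ([214, 282, 83, 52], 0.42)]
basket_grip [([226, 136, 24, 38], 0.95), ([243, 159, 39, 42], 0.81), ([223, 169, 44, 50], 0.72)]
basket_eye [([249, 157, 25, 39], 0.7), ([224, 138, 24, 35], 0.66)]
hook_foot [([222, 171, 42, 56], 0.61)]
stand [([222, 170, 46, 59], 0.92)]
dish [([340, 303, 82,
[... 464 characters left out ...]
    0.      0.      1.    ]] ['pixels', 'camera_matrix', 'pose']
basket [([354, 173, 40, 48], 0.92), ([404, 153, 47, 32], 0.69)]
basket_grip [([354, 174, 32, 39], 0.88), ([405, 152, 46, 34], 0.69)]
basket_eye [([352, 174, 41, 42], 0.85), ([403, 154, 45, 28], 0.65)]
hook_foot [([336, 157, 37, 48], 0.74), ([353, 177, 33, 36], 0.53)]
stand [([335, 158, 36, 44], 0.78)]
dish [([214, 176, 50, 66], 0.88), ([199, 284, 52, 72], 0.58), ([353, 174, 36, 39], 0.4)]
dish_in [([215, 176, 50, 73], 0.93), ([200, 284, 60, 71], 0.91), ([334, 155, 38, 46], 0.18)]
palette [([286, 225, 39, 62], 0.7), ([214, 176, 50, 63], 0.67)]
brush_stand [([119, 151, 51, 54], 0.79)]
clipper [([164, 230, 12, 25], 0.42)]
probe []
```

View pics/side0.png

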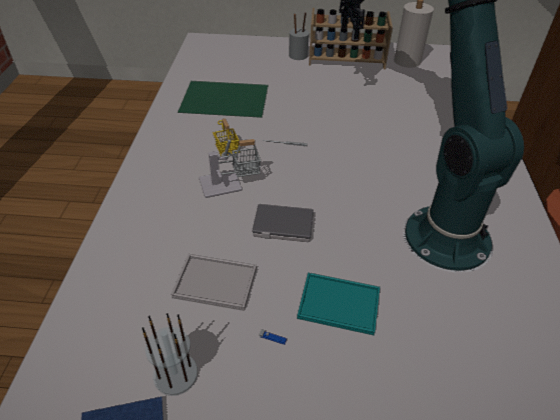

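View pics/top0.png

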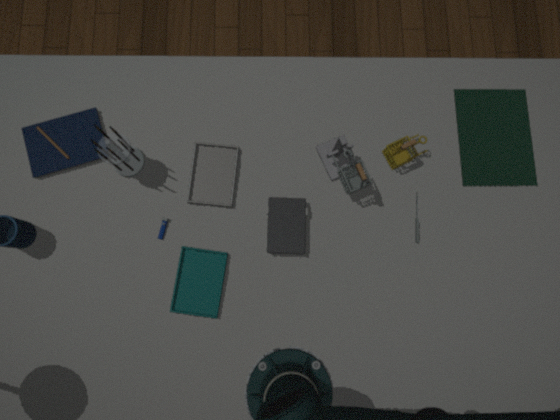

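Side view: the white dish is at (215,282), with a turquoise look-alike at (340,303). The steel basket is at (246,158) by the stand at (222,172), with a yellow look-alike at (226,136). In the top view the basket is at (355,173), the stand at (335,155) and the dish at (214,176). The steel and white ones match the description, so I'll confirm with an enlarged crop.

```bash
python3 - <<'E'
import cv2,numpy as np
a=cv2.imread("pics/side0.png")[110:205,190:285];b=cv2.imread("pics/top0.png")[125:220,310:405]
f=lambda i:cv2.resize(cv2.convertScaleAbs(i,alpha=1.3),(400,400),interpolation=cv2.INTER_CUBIC)
b=cv2.convertScaleAbs(b,alpha=1.6)
cv2.imwrite("pics/crop1.png",np.hstack([f(a),f(b)]))
E
cat > h.py <<'E'
import numpy as np,cv2
from rig import env
from scipy.optimize import least_squares
np.set_printoptions(precision=4,suppress=True)
def cams(): return {c:env.read_camera(c) for c in("side","top")}
def proj(r,P):
    P=np.atleast_2d(P);T=np.linalg.inv(r["pose"]);q=P@T[:3,:3].T+T[:3,3]
    q=q*[1,-1,-1]; q=q@r["camera_matrix"].T; return q[:,:2]/q[:,2:]
def onz(r,uv,z):
    d=np.linalg.inv(r["camera_matrix"])@[uv[0],uv[1],1];d=r["pose"][:3,:3]@(d*[1,-1,-1]);o=r["pose"][:3,3]
    return o+d*(z-o[2])/d[2]
def tri(C,us,ut):
    f=lambda p:np.r_[proj(C["side"],p)[0]-us,proj(C["top"],p)[0]-ut]
    s=least_squares(f,[.6,0,.1]);return s.x,s.fun
E
```

```text
(no output)
```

View pics/crop1.png

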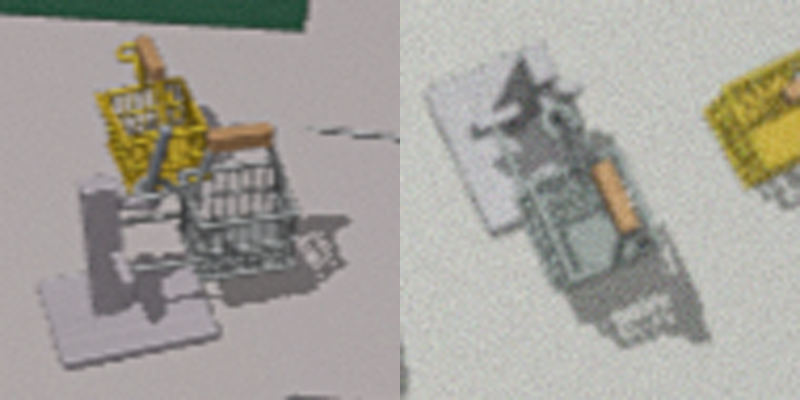

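```bash
cat > m1.py <<'E'
from h import *
C=cams()
S=lambda p:np.array([190,110])+np.array(p)/4.2105
T=lambda p:np.array([310,125])+(np.array(p)-[400,0])/4.2105
L=np.array([[.055,.045,.01],[-.055,.045,.01],[.055,-.045,.01]])
us=np.array([S(p) for p in[(68,362),(222,330),(38,288)]]);ut=np.array([T(p) for p in[(425,95),(495,235),(543,40)]])
R=lambda a:np.array([[np.cos(a),-np.sin(a),0],[np.sin(a),np.cos(a),0],[0,0,1]])
f=lambda q:np.r_[(proj(C["side"],L@R(q[2]).T+[q[0],q[1],0])-us).ravel(),(proj(C["top"],L@R(q[2]).T+[q[0],q[1],0])-ut).ravel()]
s=least_squares(f,[.55,-.1,.4]);q=s.x;print("stand",q,s.fun)
w=lambda p:R(q[2])@p+[q[0],q[1],0]
hf=w([-.02,0,.1045]);print("hook_foot",hf)
inv=lambda c,uv:(uv-np.array([190,110] if c=="side" else [310,125]))*4.2105+([0,0] if c=="side" else [400,0])
for a in[90,120,150,180,210,240,270]:
    t=hf+R(q[2])@[.019*np.cos(np.radians(a)),.019*np.sin(np.radians(a)),.061]
    print(a,inv("side",proj(C["side"],t)[0]),inv("top",proj(C["top"],t)[0]))
print("foot",inv("side",proj(C["side"],hf)[0]),inv("top",proj(C["top"],hf)[0]))
t=w([.008,0,.1205]);print("posttop",inv("side",proj(C["side"],t)[0]),inv("top",proj(C["top"],t)[0]))
e1,r1=tri(C,S((209,141)),T((606,165)));e2,r2=tri(C,S((272,132)),T((629,230)));g=(e1+e2)/2
print("grip",e1,e2,g,np.linalg.norm(e1-e2),np.degrees(np.arctan2(*(e1-e2)[1::-1])),r1,r2)
for n,c in(("side",(215,282)),("top",(214,176))): print("dish",onz(C[n],c,.01))
E
python3 m1.py
```

```text
stand [ 0.6321 -0.149   0.4281] [-0.1717  0.189   0.3262 -0.6164 -0.1862 -1.7957 -0.5498 -0.3331 -0.0924
  0.2203 -0.7487  0.3368]
hook_foot [ 0.6139 -0.1573  0.1045]
90 [150.1701 133.4589] [551.3219  98.5867]
120 [163.4322 128.3401] [562.4796 110.9705]
150 [170.952  120.1491] [578.3605 116.5762]
180 [170.7812 111.1323] [594.674  113.8831]
210 [163.0773 103.6943] [607.0157 103.6321]
240 [149.9499  99.7663] [612.0811  88.6082]
270 [134.8521 100.3498] [608.5481  72.8554]
foot [148.3892 191.0644] [558.9387 118.864 ]
posttop [105.7209 180.4535] [543.7055  70.9323]
grip [ 0.5751 -0.1783  0.1334] [ 0.5342 -0.1898  0.1353] [ 0.5546 -0.1841  0.1343] 0.042483271574196214 15.672025093277956 [-0.0819 -0.0285 -0.0049  0.0783] [-0.0623 -0.0202 -0.004   0.0585]
dish [0.5843 0.2097 0.01  ]
dish [0.5794 0.203  0.01  ]
```

```bash
python3 - <<'E'
from h import *
C=cams()
out=[]
for n,(x,y) in(("side",(213,130)),("top",(328,135))):
    im=np.ascontiguousarray(C[n]["pixels"][:,:,::-1]); 
    c=cv2.convertScaleAbs(im[y:y+50,x:x+50],alpha=1.3 if n=="side" else 2)
    out.append(cv2.resize(c,(400,400),interpolation=cv2.INTER_CUBIC))
    h=cv2.cvtColor(im,cv2.COLOR_BGR2HSV); m=((h[...,0]>5)&(h[...,0]<19)&(h[...,1]>70)).astype(np.uint8)
    k=np.zeros_like(m); 
    if n=="side":k[135:152,234:260]=1
    else:k[155:190,348:372]=1
    p=np.argwhere(m*k)[:,::-1].astype(np.float32);r=cv2.minAreaRect(p);print(n,len(p),r,cv2.boxPoints(r).tolist(),p.mean(0), ((p[:,0]-x).min(),(p[:,0]-x).max()))
cv2.imwrite("pics/crop2.png",np.hstack(out))
E
```

```text
side 87 ((246.51829528808594, 142.1646270751953), (5.521576881408691, 15.349983215332031), 83.6598129272461) [[238.5853729248047, 140.26829528808594], [253.8414764404297, 138.5731658935547], [254.4512176513672, 144.0609588623047], [239.1951141357422, 145.75608825683594]] [246.4368 142.1149] (np.float32(26.0), np.float32(41.0))
top 80 ((360.633544921875, 171.3938446044922), (16.634878158569336, 5.1311564445495605), 65.55604553222656) [[354.8561706542969, 164.88357543945312], [359.5273742675781, 162.76028442382812], [366.4109191894531, 177.90411376953125], [361.7397155761719, 180.02740478515625]] [360.5625 171.1125] (np.float32(27.0), np.float32(38.0))
```

View pics/crop2.png

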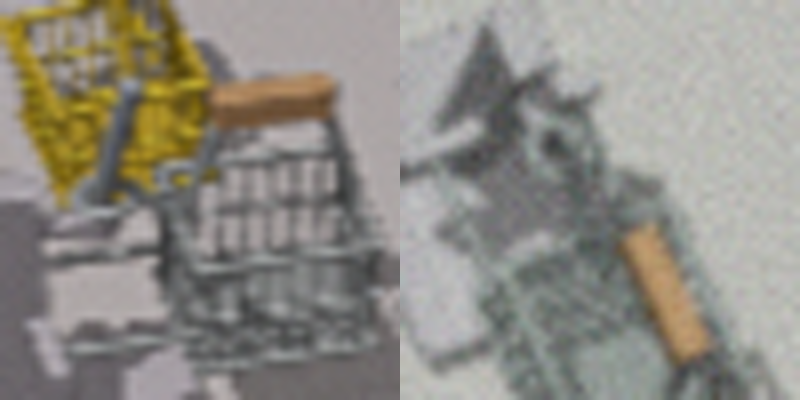

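The crops confirm the steel basket hangs by its eye, with the yellow one standing behind it. In the side crop the prong runs from (95,195) to its tip at (128,85). That fits a lean of about 120° in stand axes (between -x and +y), or about 144° in the world. Next I refine the grip and work out the approach.

```bash
cat > m2.py <<'E'
from h import *
C=cams()
ps=np.array([246.44,142.11]);pt=np.array([360.56,171.11])
a=.428;R=np.array([[np.cos(a),-np.sin(a),0],[np.sin(a),np.cos(a),0],[0,0,1]])
B=np.array([[i*.022,j*.006,k*.007] for i in(1,-1) for j in(1,-1) for k in(1,-1)])@R.T
def cen(r,p):
    h=cv2.convexHull((proj(r,B+p)*100).astype(np.float32));m=cv2.moments(h);return np.array([m["m10"],m["m01"]])/m["m00"]/100
s=least_squares(lambda p:np.r_[cen(C["side"],p)-ps,cen(C["top"],p)-pt],[.55,-.18,.135],diff_step=1e-3)
g=s.x;print("grip",g,s.fun)
for n in("side","top"):
    h=cv2.convexHull((proj(C[n],B+g)).astype(np.float32));print(n,cv2.minAreaRect(h))
for n,c in(("side",[(215,282),(171,380)]),("top",[(214,176),(125,165)])):print("dish/brush",onz(C[n],c[0],.012),onz(C[n],c[1],0.03))
# dish outline
im=C["top"]["pixels"];gr=cv2.cvtColor(im,cv2.COLOR_RGB2GRAY)[135:215,182:248]
cv2.imwrite("pics/dish.png",np.hstack([cv2.resize(cv2.convertScaleAbs(gr,alpha=1.8),None,fx=6,fy=6),]))
E
python3 m2.py
```

```text
grip [ 0.5558 -0.1805  0.1379] [-0.0015 -0.0005 -0.0001  0.0014]
side ((246.47842407226562, 142.1165313720703), (6.6781463623046875, 16.778810501098633), 78.64857482910156)
top ((360.5522155761719, 171.0830535888672), (18.269641876220703, 6.501200199127197), 62.661075592041016)
dish/brush [0.5839 0.2111 0.012 ] [0.6243 0.4694 0.03  ]
dish/brush [0.5788 0.2028 0.012 ] [0.606  0.4445 0.03  ]
```

View pics/dish.png

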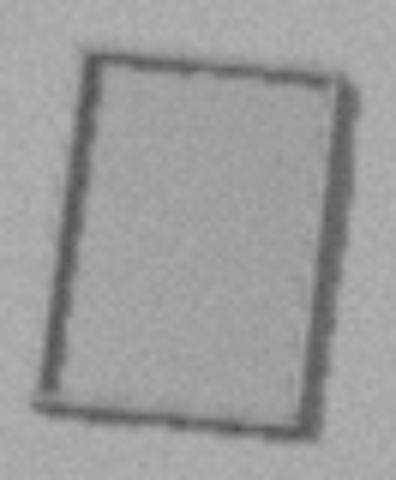

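Top-view crop: the dish corners are at (90,55), (350,80), (310,435) and (40,405). Its centre is about (0.579, 0.205) and its yaw about -8°. The grip is at about (0.556, -0.181, 0.138) with a basket yaw of about 22-24°. Moving to hover.

jog_arm([
  {"claw": 50, "tx": -3, "ty": 0, "tz": 3.8, "roll": 0},
  {"claw": 50, "tx": -6, "ty": 0, "tz": 7.6, "roll": -0.02},
  {"claw": 50, "tx": -9, "ty": 0, "tz": 11.4, "roll": -0.02},
  {"claw": 50, "tx": -12, "ty": 0, "tz": 15.2, "roll": -0.02},
  {"claw": 50, "tx": -15, "ty": 0, "tz": 19, "roll": -0.02},
  {"claw": 50, "tx": -18, "ty": 0, "tz": 22.8, "roll": -0.02},
  {"claw": 50, "tx": -21, "ty": 0, "tz": 26.6, "roll": -0.02},
  {"claw": 50, "tx": -24, "ty": 0, "tz": 30.4, "roll": -0.02},
  {"claw": 50, "tx": -27, "ty": 0, "tz": 34.5, "roll": -0.02},
  {"claw": 50, "tx": -29, "ty": 0, "tz": 37, "roll": -0.02},
  {"claw": 50, "tx": -30, "ty": 0, "tz": 38.5, "roll": -0.02},
  {"claw": 50, "tx": -30, "ty": 0, "tz": 38.5, "roll": -0.02},
])

```text
clock: 2.5
tcp_pos: [0.5189, -0.2446, 0.2317]
orientation: [-1.569, 0.001, -1.161]
force: [0.4, 0.2, -0.2]
gripper_width: 0.497
```

jog_arm([
  {"claw": 40, "tx": -1.5, "ty": 0, "tz": 2, "roll": 0},
  {"claw": 40, "tx": -3, "ty": 1, "tz": 4, "roll": 0},
  {"claw": 40, "tx": -4, "ty": 3, "tz": 5.4, "roll": 0},
  {"claw": 40, "tx": -4.4, "ty": 5, "tz": 5.9, "roll": 0},
  {"claw": 40, "tx": -4.4, "ty": 6, "tz": 5.9, "roll": 0},
  {"claw": 40, "tx": -4.4, "ty": 6, "tz": 5.9, "roll": 0},
  {"claw": 40, "tx": -4.4, "ty": 6, "tz": 5.9, "roll": 0},
])

```text
clock: 3.08
tcp_pos: [0.5527, -0.1863, 0.1711]
orientation: [-1.572, 0.0, -1.166]
force: [-0.1, 0.1, 0.4]
gripper_width: 0.4
```

```bash
python3 - <<'E'
from h import *
C=cams();out=[]
print(env.state()["tcp_pos"],env.state()["orientation"])
for n,(x,y) in(("side",(205,95)),("top",(320,130))):
    c=cv2.convertScaleAbs(np.ascontiguousarray(C[n]["pixels"][y:y+80,x:x+80,::-1]),alpha=1.3 if n=="side" else 2)
    out.append(cv2.resize(c,(400,400),interpolation=cv2.INTER_CUBIC))
cv2.imwrite("pics/hover.png",np.hstack(out))
E
```

```text
[ 0.5536 -0.1869  0.1723] [-1.57   -0.0016 -1.1673]
```

View pics/hover.png

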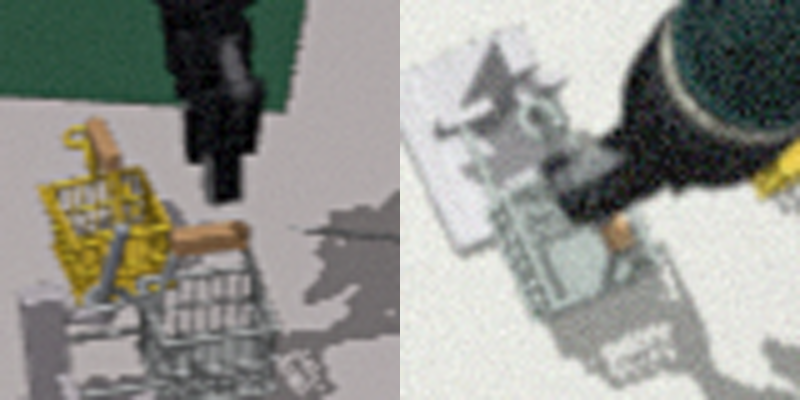

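The hover picture shows the fingers above the bar (side crop bar centre ~(210,240), finger tip (225,195)). I'll shift slightly towards the eye and descend.

jog_arm([
  {"claw": 40, "tx": -0.45, "ty": 0, "tz": 0.5, "roll": 0},
  {"claw": 40, "tx": -0.45, "ty": 1.5, "tz": 0.5, "roll": 0},
  {"claw": 40, "tx": -0.45, "ty": 3, "tz": 0.5, "roll": 0},
  {"claw": 40, "tx": -0.45, "ty": 4.2, "tz": 0.5, "roll": 0},
  {"claw": 40, "tx": -0.45, "ty": 5.2, "tz": 0.5, "roll": 0},
  {"claw": 40, "tx": -0.45, "ty": 5.2, "tz": 0.5, "roll": 0},
  {"claw": 40, "tx": -0.45, "ty": 5.2, "tz": 0.5, "roll": 0},
])

```text
clock: 3.77
tcp_pos: [0.5561, -0.1791, 0.119]
orientation: [-1.572, 0.0, -1.165]
force: [0.7, -0.4, 0.7]
gripper_width: 0.399
```

```bash
python3 - <<'E'
from h import *
C=cams();out=[]
s=env.state();print(s["tcp_pos"],s["orientation"],s["force"])
for n,(x,y) in(("side",(215,105)),("top",(330,140))):
    c=cv2.convertScaleAbs(np.ascontiguousarray(C[n]["pixels"][y:y+60,x:x+60,::-1]),alpha=1.3 if n=="side" else 2)
    out.append(cv2.resize(c,(400,400),interpolation=cv2.INTER_CUBIC))
cv2.imwrite("pics/down.png",np.hstack(out))
E
```

```text
[ 0.5568 -0.1793  0.1199] [-1.5699 -0.0007 -1.1652] [1.1493 0.5028 0.0342]
```

View pics/down.png

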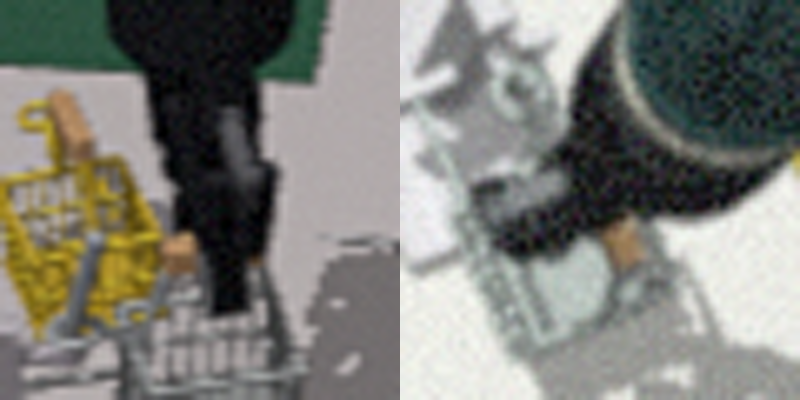

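The fingers straddle the bar, with bar ends showing at (178,252) and (255,258) in the side crop. I'll close stepwise and watch the force.

jog_arm([
  {"claw": 30, "tx": 0, "ty": 0, "tz": 0, "roll": 0},
  {"claw": 25, "tx": 0, "ty": 0, "tz": 0, "roll": 0},
  {"claw": 21, "tx": 0, "ty": 0, "tz": 0, "roll": 0},
  {"claw": 18, "tx": 0, "ty": 0, "tz": 0, "roll": 0},
  {"claw": 18, "tx": 0, "ty": 0, "tz": 0, "roll": 0},
], squeeze=30)

```text
clock: 4.28
tcp_pos: [0.5564, -0.1791, 0.1195]
orientation: [-1.571, -0.0, -1.165]
force: [0.3, 0.5, -0.7]
gripper_width: 0.18
```

jog_arm([
  {"claw": 16, "tx": 0, "ty": 0, "tz": 0, "roll": 0},
  {"claw": 14, "tx": 0, "ty": 0, "tz": 0, "roll": 0},
  {"claw": 10, "tx": 0, "ty": 0, "tz": 0, "roll": 0},
  {"claw": 0, "tx": 0, "ty": 0, "tz": 0, "roll": 0},
  {"claw": 0, "tx": 0, "ty": 0, "tz": 0, "roll": 0},
])

```text
clock: 4.7
tcp_pos: [0.5566, -0.1798, 0.1195]
orientation: [-1.57, -0.001, -1.166]
force: [1.1, -2.3, 0.0]
gripper_width: 0.134
```

jog_arm([
  {"claw": 0, "tx": 0.03, "ty": -0.15, "tz": -0.02, "roll": 0},
  {"claw": 0, "tx": 0.02, "ty": -0.3, "tz": -0.04, "roll": 0},
  {"claw": 0, "tx": -0.02, "ty": -0.5, "tz": -0.08, "roll": 0},
  {"claw": 0, "tx": -0.02, "ty": -0.5, "tz": -0.08, "roll": 0},
], squeeze=40)

```text
clock: 5.03
tcp_pos: [0.5553, -0.1784, 0.1244]
orientation: [-1.571, 0.001, -1.164]
force: [-0.2, 1.5, -0.9]
gripper_width: 0.134
```

jog_arm([
  {"claw": 0, "tx": 0, "ty": 0, "tz": 0, "roll": 0},
])

```text
clock: 5.12
tcp_pos: [0.5553, -0.1785, 0.1243]
orientation: [-1.571, 0.001, -1.164]
force: [0.3, 0.4, -1.3]
gripper_width: 0.131
```

jog_arm([
  {"claw": 0, "tx": -0.05, "ty": -0.2, "tz": -0.03, "roll": 0},
  {"claw": 0, "tx": -0.11, "ty": -0.4, "tz": -0.07, "roll": 0},
  {"claw": 0, "tx": -0.17, "ty": -0.6, "tz": -0.1, "roll": 0},
  {"claw": 0, "tx": -0.22, "ty": -0.8, "tz": -0.14, "roll": 0},
  {"claw": 0, "tx": -0.28, "ty": -1.0, "tz": -0.17, "roll": 0},
  {"claw": 0, "tx": -0.28, "ty": -1.0, "tz": -0.17, "roll": 0},
])

```text
clock: 5.62
tcp_pos: [0.5525, -0.1772, 0.1347]
orientation: [-1.571, 0.0, -1.165]
force: [0.0, -0.1, -1.6]
gripper_width: 0.137
```

jog_arm([
  {"claw": 0, "tx": 0, "ty": 0, "tz": 0, "roll": 0},
])

```text
clock: 5.7
tcp_pos: [0.5525, -0.1773, 0.1344]
orientation: [-1.571, 0.0, -1.165]
force: [-0.3, -0.8, -2.0]
gripper_width: 0.133
```

jog_arm([
  {"claw": 0, "tx": -0.05, "ty": -0.2, "tz": -0.03, "roll": 0},
  {"claw": 0, "tx": -0.11, "ty": -0.4, "tz": -0.07, "roll": 0},
  {"claw": 0, "tx": -0.17, "ty": -0.6, "tz": -0.1, "roll": 0},
  {"claw": 0, "tx": -0.22, "ty": -0.8, "tz": -0.14, "roll": 0},
  {"claw": 0, "tx": -0.27, "ty": -1.0, "tz": -0.17, "roll": 0},
  {"claw": 0, "tx": -0.27, "ty": -1.0, "tz": -0.17, "roll": 0},
])

```text
clock: 6.2
tcp_pos: [0.55, -0.1754, 0.1447]
orientation: [-1.571, -0.0, -1.165]
force: [1.0, 0.1, -1.7]
gripper_width: 0.133
```

jog_arm([
  {"claw": 0, "tx": 0, "ty": 0, "tz": 0, "roll": 0},
])

```text
clock: 6.28
tcp_pos: [0.55, -0.1754, 0.1444]
orientation: [-1.571, 0.0, -1.165]
force: [0.3, -0.1, -1.9]
gripper_width: 0.132
```

jog_arm([
  {"claw": 0, "tx": -0.05, "ty": -0.2, "tz": -0.03, "roll": 0},
  {"claw": 0, "tx": -0.11, "ty": -0.4, "tz": -0.07, "roll": 0},
  {"claw": 0, "tx": -0.17, "ty": -0.6, "tz": -0.1, "roll": 0},
  {"claw": 0, "tx": -0.22, "ty": -0.8, "tz": -0.14, "roll": 0},
  {"claw": 0, "tx": -0.28, "ty": -1.0, "tz": -0.17, "roll": 0},
  {"claw": 0, "tx": -0.28, "ty": -1.0, "tz": -0.17, "roll": 0},
])

```text
clock: 6.78
tcp_pos: [0.5476, -0.1735, 0.1548]
orientation: [-1.57, -0.0, -1.165]
force: [-0.2, 0.2, -2.0]
gripper_width: 0.13
```

jog_arm([
  {"claw": 0, "tx": 0, "ty": 0, "tz": 0, "roll": 0},
])

```text
clock: 6.87
tcp_pos: [0.5476, -0.1735, 0.1545]
orientation: [-1.571, -0.0, -1.165]
force: [0.2, -1.1, -0.8]
gripper_width: 0.13
```

jog_arm([
  {"claw": 0, "tx": -0.05, "ty": -0.2, "tz": -0.03, "roll": 0},
  {"claw": 0, "tx": -0.11, "ty": -0.4, "tz": -0.07, "roll": 0},
  {"claw": 0, "tx": -0.17, "ty": -0.6, "tz": -0.1, "roll": 0},
  {"claw": 0, "tx": -0.22, "ty": -0.8, "tz": -0.14, "roll": 0},
  {"claw": 0, "tx": -0.27, "ty": -1.0, "tz": -0.17, "roll": 0},
  {"claw": 0, "tx": -0.27, "ty": -1.0, "tz": -0.17, "roll": 0},
])

```text
clock: 7.37
tcp_pos: [0.545, -0.1719, 0.1648]
orientation: [-1.57, -0.0, -1.165]
force: [0.3, 0.5, -1.1]
gripper_width: 0.126
```

jog_arm([
  {"claw": 0, "tx": 0, "ty": 0, "tz": 0, "roll": 0},
])

```text
clock: 7.45
tcp_pos: [0.545, -0.1719, 0.1646]
orientation: [-1.57, -0.0, -1.165]
force: [0.7, -0.1, -1.1]
gripper_width: 0.13
```

jog_arm([
  {"claw": 0, "tx": -0.05, "ty": -0.2, "tz": -0.03, "roll": 0},
  {"claw": 0, "tx": -0.11, "ty": -0.4, "tz": -0.07, "roll": 0},
  {"claw": 0, "tx": -0.17, "ty": -0.6, "tz": -0.1, "roll": 0},
  {"claw": 0, "tx": -0.22, "ty": -0.8, "tz": -0.14, "roll": 0},
  {"claw": 0, "tx": -0.28, "ty": -1.0, "tz": -0.17, "roll": 0},
  {"claw": 0, "tx": -0.32, "ty": -1.25, "tz": -0.2, "roll": 0},
  {"claw": 0, "tx": -0.36, "ty": -1.5, "tz": -0.22, "roll": 0},
  {"claw": 0, "tx": -0.36, "ty": -1.5, "tz": -0.22, "roll": 0},
])

```text
clock: 8.12
tcp_pos: [0.5411, -0.1685, 0.1797]
orientation: [-1.571, 0.001, -1.164]
force: [0.1, 0.8, -0.6]
gripper_width: 0.13
```

jog_arm([
  {"claw": 0, "tx": 0, "ty": -0.3, "tz": 0, "roll": 0},
  {"claw": 0, "tx": 0, "ty": -0.6, "tz": 0, "roll": 0},
  {"claw": 0, "tx": 0, "ty": -1, "tz": 0, "roll": 0},
  {"claw": 0, "tx": 0, "ty": -1.4, "tz": 0, "roll": 0},
  {"claw": 0, "tx": 0, "ty": -1.8, "tz": 0, "roll": 0},
  {"claw": 0, "tx": 0, "ty": -2, "tz": 0, "roll": 0},
  {"claw": 0, "tx": 0, "ty": -2, "tz": 0, "roll": 0},
])

```text
clock: 8.7
tcp_pos: [0.5419, -0.1695, 0.2]
orientation: [-1.57, -0.001, -1.165]
force: [0.3, -0.3, -1.5]
gripper_width: 0.13
```

```bash
python3 - <<'E'
from h import *
C=cams();out=[]
s=env.state();print(s["tcp_pos"],s["orientation"],s["force"])
for n,(x,y) in(("side",(195,85)),("top",(310,120))):
    c=cv2.convertScaleAbs(np.ascontiguousarray(C[n]["pixels"][y:y+80,x:x+80,::-1]),alpha=1.3 if n=="side" else 2)
    out.append(cv2.resize(c,(400,400),interpolation=cv2.INTER_CUBIC))
cv2.imwrite("pics/up.png",np.hstack(out))
E
```

```text
[ 0.5414 -0.1693  0.1994] [-1.5707 -0.0001 -1.165 ] [ 0.1423  0.0123 -2.0316]
```

View pics/up.png

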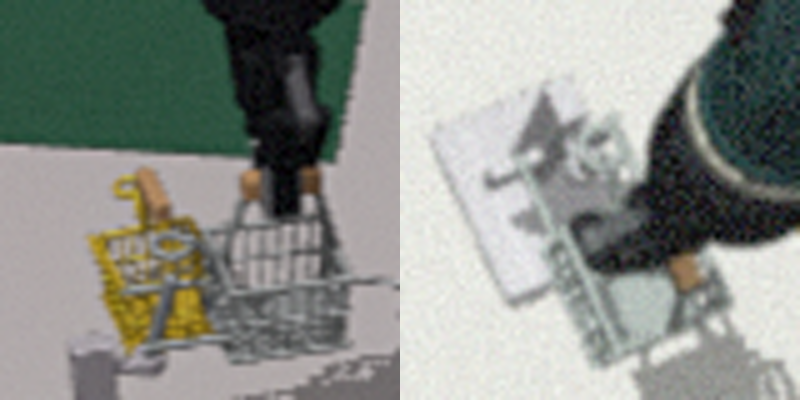

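Eye ring at (172,243) in the side crop is clear above the prong tip (165,285), and the basket looks level. I'll lift a bit more so the feet clear the prong, then draw back.

jog_arm([
  {"claw": 0, "tx": 0, "ty": -0.8, "tz": 0, "roll": 0},
  {"claw": 0, "tx": 0, "ty": -1.8, "tz": 0, "roll": 0},
  {"claw": 0, "tx": 0, "ty": -2.8, "tz": 0, "roll": 0},
  {"claw": 0, "tx": 0, "ty": -3.4, "tz": -0.2, "roll": 0},
  {"claw": 0, "tx": 0, "ty": -3.5, "tz": -0.8, "roll": 0},
  {"claw": 0, "tx": 0, "ty": -3.5, "tz": -1.8, "roll": 0},
  {"claw": 0, "tx": 0, "ty": -3.5, "tz": -3, "roll": 0},
  {"claw": 0, "tx": 0, "ty": -3.5, "tz": -4.2, "roll": 0},
  {"claw": 0, "tx": 0, "ty": -3.5, "tz": -5.2, "roll": 0},
  {"claw": 0, "tx": 0, "ty": -3.5, "tz": -5.8, "roll": 0},
  {"claw": 0, "tx": 0, "ty": -3.5, "tz": -6, "roll": 0},
  {"claw": 0, "tx": 0, "ty": -3.5, "tz": -6, "roll": 0},
])

```text
clock: 9.8
tcp_pos: [0.4855, -0.1934, 0.2342]
orientation: [-1.571, 0.0, -1.166]
force: [0.5, 0.3, -1.0]
gripper_width: 0.133
```

jog_arm([
  {"claw": 0, "tx": -0.5, "ty": 0, "tz": 0.3, "roll": 0.01},
  {"claw": 0, "tx": -1.5, "ty": 0, "tz": 1.0, "roll": 0.03},
  {"claw": 0, "tx": -3.5, "ty": 0, "tz": 2.3, "roll": 0.07},
  {"claw": 0, "tx": -6, "ty": 0, "tz": 3.9, "roll": 0.12},
  {"claw": 0, "tx": -9, "ty": 0, "tz": 5.9, "roll": 0.18},
  {"claw": 0, "tx": -12, "ty": 0, "tz": 7.8, "roll": 0.25},
  {"claw": 0, "tx": -15, "ty": 0, "tz": 9.8, "roll": 0.32},
  {"claw": 0, "tx": -18, "ty": 0, "tz": 11.7, "roll": 0.39},
  {"claw": 0, "tx": -21, "ty": 0, "tz": 13.7, "roll": 0.45},
  {"claw": 0, "tx": -23.5, "ty": 0, "tz": 15.3, "roll": 0.5},
  {"claw": 0, "tx": -26, "ty": 0, "tz": 17, "roll": 0.53},
  {"claw": 0, "tx": -28, "ty": 0, "tz": 18.3, "roll": 0.54},
])

```text
clock: 10.8
tcp_pos: [0.5444, 0.1415, 0.2344]
orientation: [-1.57, 0.002, -1.702]
force: [0.7, 0.3, -1.7]
gripper_width: 0.13
```

jog_arm([
  {"claw": 0, "tx": -1, "ty": 0, "tz": 0, "roll": 0},
  {"claw": 0, "tx": -1.5, "ty": 0, "tz": 0, "roll": 0},
  {"claw": 0, "tx": -1.5, "ty": 0, "tz": 0, "roll": 0},
  {"claw": 0, "tx": -1.5, "ty": 0, "tz": 0, "roll": 0},
])

```text
clock: 11.13
tcp_pos: [0.5457, 0.1498, 0.2341]
orientation: [-1.571, -0.001, -1.706]
force: [-0.2, -0.6, -1.8]
gripper_width: 0.134
```

jog_arm([
  {"claw": 0, "tx": -1, "ty": 0.5, "tz": 0, "roll": 0},
  {"claw": 0, "tx": -2.5, "ty": 1.5, "tz": 0.1, "roll": 0},
  {"claw": 0, "tx": -4, "ty": 3, "tz": 0.2, "roll": 0},
  {"claw": 0, "tx": -5, "ty": 5, "tz": 0.2, "roll": 0},
  {"claw": 0, "tx": -5.7, "ty": 7, "tz": 0.2, "roll": 0},
  {"claw": 0, "tx": -5.9, "ty": 9, "tz": 0.2, "roll": 0},
  {"claw": 0, "tx": -5.9, "ty": 10.5, "tz": 0.2, "roll": 0},
  {"claw": 0, "tx": -5.9, "ty": 11.7, "tz": 0.2, "roll": 0},
  {"claw": 0, "tx": -5.9, "ty": 12.4, "tz": 0.2, "roll": 0},
  {"claw": 0, "tx": -5.9, "ty": 12.8, "tz": 0.2, "roll": 0},
  {"claw": 0, "tx": -5.9, "ty": 12.9, "tz": 0.2, "roll": 0},
  {"claw": 0, "tx": -5.9, "ty": 12.9, "tz": 0.2, "roll": 0},
])

```text
clock: 12.13
tcp_pos: [0.5562, 0.2096, 0.1055]
orientation: [-1.57, 0.0, -1.705]
force: [0.2, -0.6, -2.1]
gripper_width: 0.127
```

```bash
python3 - <<'E'
from h import *
C=cams();out=[]
s=env.state();print(s["tcp_pos"],s["orientation"],s["force"])
for n,(x,y) in(("side",(155,210)),("top",(165,125))):
    c=cv2.convertScaleAbs(np.ascontiguousarray(C[n]["pixels"][y:y+110,x:x+110,::-1]),alpha=1.3 if n=="side" else 2)
    out.append(cv2.resize(c,(400,400),interpolation=cv2.INTER_CUBIC))
cv2.imwrite("pics/over.png",np.hstack(out))
E
```

```text
[0.5565 0.2097 0.1061] [-1.5693  0.001  -1.7053] [-0.1103 -0.5905 -1.4252]
```

View pics/over.png

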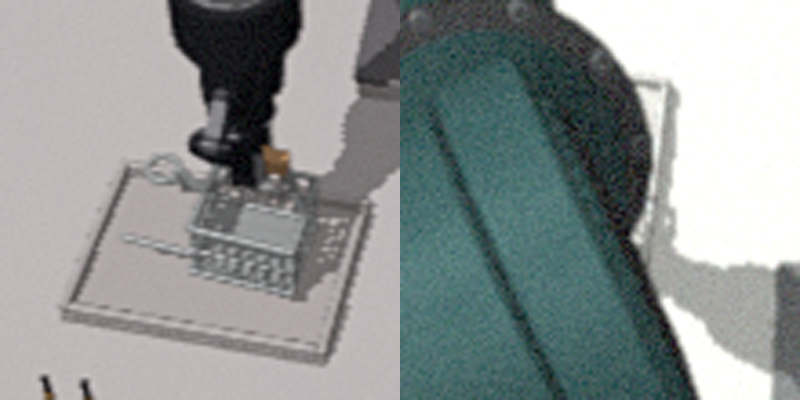

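The basket hangs centred over the white dish, cup at (250,240) in the side crop. Lowering slowly.

jog_arm([
  {"claw": 0, "tx": 0, "ty": 0.4, "tz": 0, "roll": 0},
  {"claw": 0, "tx": 0, "ty": 0.9, "tz": 0, "roll": 0},
  {"claw": 0, "tx": 0, "ty": 1.3, "tz": 0, "roll": 0},
  {"claw": 0, "tx": 0, "ty": 1.6, "tz": 0, "roll": 0},
  {"claw": 0, "tx": 0, "ty": 1.8, "tz": 0, "roll": 0},
  {"claw": 0, "tx": 0, "ty": 1.8, "tz": 0, "roll": 0},
])

```text
clock: 12.73
tcp_pos: [0.5561, 0.2092, 0.0875]
orientation: [-1.571, -0.0, -1.705]
force: [-0.0, -0.9, 3.1]
gripper_width: 0.13
```

jog_arm([
  {"claw": 0, "tx": 0, "ty": 0.1, "tz": 0, "roll": 0},
  {"claw": 0, "tx": 0, "ty": 0.2, "tz": 0, "roll": 0},
  {"claw": 0, "tx": 0, "ty": 0.2, "tz": 0, "roll": 0},
])

```text
clock: 12.98
tcp_pos: [0.5574, 0.2087, 0.0869]
orientation: [-1.568, -0.0, -1.706]
force: [-0.2, -2.3, 10.3]
gripper_width: 0.13
```

jog_arm([
  {"claw": 0, "tx": 0, "ty": 0.1, "tz": 0, "roll": 0},
  {"claw": 0, "tx": 0, "ty": 0.15, "tz": 0, "roll": 0},
  {"claw": 0, "tx": 0, "ty": 0.15, "tz": 0, "roll": 0},
])

```text
clock: 13.23
tcp_pos: [0.5588, 0.2085, 0.0862]
orientation: [-1.566, 0.001, -1.707]
force: [0.4, -4.4, 12.6]
gripper_width: 0.129
```

Contact was reached at TCP z≈0.0875 and I pressed a little past it (12.6 N, under the limit). Backing off, then checking before release.

jog_arm([
  {"claw": 0, "tx": 0, "ty": -0.1, "tz": 0, "roll": 0},
  {"claw": 0, "tx": 0, "ty": -0.2, "tz": 0, "roll": 0},
  {"claw": 0, "tx": 0, "ty": -0.28, "tz": 0, "roll": 0},
  {"claw": 0, "tx": 0, "ty": -0.28, "tz": 0, "roll": 0},
])

```text
clock: 13.57
tcp_pos: [0.5559, 0.2097, 0.0866]
orientation: [-1.571, 0.0, -1.705]
force: [0.9, -1.2, 1.7]
gripper_width: 0.128
```

```bash
python3 - <<'E'
from h import *
C=cams()
s=env.state();print(s["tcp_pos"],s["orientation"],s["force"])
c=C["side"]["pixels"][230:310,170:260,::-1]
cv2.imwrite("pics/set.png",cv2.resize(cv2.convertScaleAbs(np.ascontiguousarray(c),alpha=1.3),(675,600),interpolation=cv2.INTER_CUBIC))
E
```

```text
[0.556  0.2097 0.0866] [-1.5705  0.0002 -1.7048] [ 0.6025 -0.643   2.2325]
```

View pics/set.png

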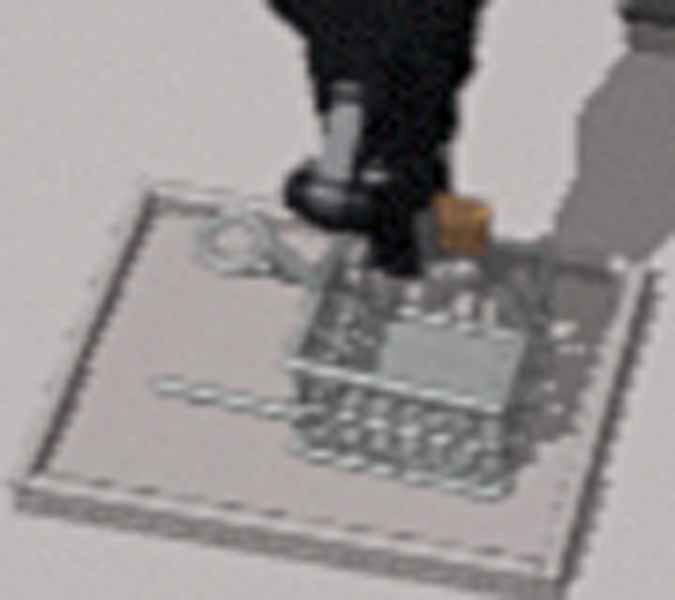

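The basket stands on the floor inside the dish, with light contact. Releasing slowly.

jog_arm([
  {"claw": 14, "tx": 0, "ty": 0, "tz": 0, "roll": 0},
  {"claw": 16, "tx": 0, "ty": 0, "tz": 0, "roll": 0},
  {"claw": 20, "tx": 0, "ty": 0, "tz": 0, "roll": 0},
  {"claw": 30, "tx": 0, "ty": 0, "tz": 0, "roll": 0},
  {"claw": 40, "tx": 0, "ty": 0, "tz": 0, "roll": 0},
  {"claw": 40, "tx": 0, "ty": 0, "tz": 0, "roll": 0},
  {"claw": 40, "tx": 0, "ty": 0, "tz": 0, "roll": 0},
])

```text
clock: 14.25
tcp_pos: [0.5557, 0.2096, 0.0865]
orientation: [-1.571, -0.0, -1.705]
force: [0.1, 0.3, 0.6]
gripper_width: 0.402
```

jog_arm([
  {"claw": 40, "tx": 0, "ty": -1, "tz": 0, "roll": 0},
  {"claw": 40, "tx": 0, "ty": -2.5, "tz": 0, "roll": 0},
  {"claw": 40, "tx": 0, "ty": -4.5, "tz": 0, "roll": 0},
  {"claw": 40, "tx": 0, "ty": -7, "tz": 0, "roll": 0},
  {"claw": 40, "tx": 0, "ty": -10, "tz": 0, "roll": 0},
  {"claw": 40, "tx": 0, "ty": -13, "tz": 0, "roll": 0},
  {"claw": 40, "tx": 1, "ty": -15, "tz": 0, "roll": 0},
  {"claw": 40, "tx": 4, "ty": -15, "tz": -1, "roll": 0},
  {"claw": 40, "tx": 8, "ty": -15, "tz": -2, "roll": 0},
  {"claw": 40, "tx": 12, "ty": -15, "tz": -3, "roll": 0},
  {"claw": 40, "tx": 15, "ty": -15, "tz": -3, "roll": 0},
  {"claw": 40, "tx": 15, "ty": -15, "tz": -3, "roll": 0},
])

```text
clock: 15.25
tcp_pos: [0.5035, 0.0569, 0.2372]
orientation: [-1.572, -0.004, -1.715]
force: [0.0, -0.2, 0.3]
gripper_width: 0.401
```

```bash
python3 - <<'E'
from h import *
C=cams();out=[]
s=env.state();print(s["clock"],s["tcp_pos"],s["force"])
for n,(x,y) in(("side",(165,230)),("top",(175,130))):
    c=cv2.convertScaleAbs(np.ascontiguousarray(C[n]["pixels"][y:y+90,x:x+90,::-1]),alpha=1.3 if n=="side" else 2)
    out.append(cv2.resize(c,(400,400),interpolation=cv2.INTER_CUBIC))
cv2.imwrite("pics/fin.png",np.hstack(out))
E
```

```text
15.35 [0.5058 0.0633 0.2374] [-0.1083  0.4623 -0.0699]
```

View pics/fin.png

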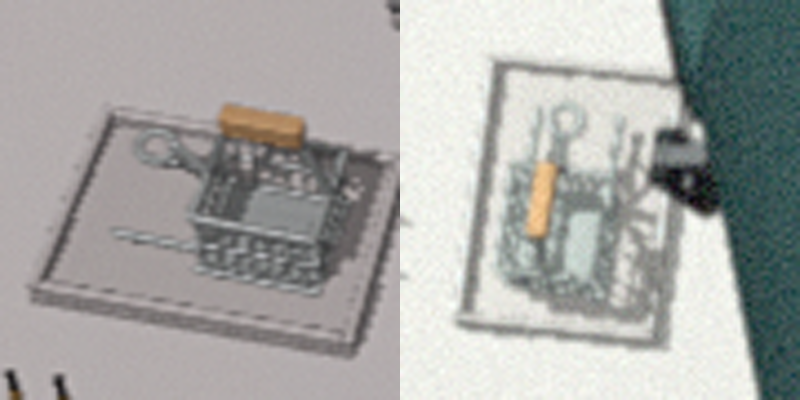

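The basket stands upright and flat inside the dish. Cup at (260,235) in the side crop and (560,240) in the top crop, clear of the walls, with the gripper well away. Handing in.

```bash
python3 -c "
from rig import env
print(env.state()['qd'].round(3) if hasattr(env.state()['qd'],'round') else env.state()['qd'])
print(env.close_job())"
```

```text
[-0.033  0.018 -0.044 -0.031 -0.009 -0.005 -0.001]
the job is handed in; nothing more can be done
None
```

The basket is off the hook and standing in the white ceramic draining dish. I let go of it and handed the job in at about 15 s. `close_job` reports no verdict.

- **Lift:** The pictures put the prong's lean at about 120° in the stand's axes, between -x and +y. I went up along that line in 1 cm steps. The sideways force stayed at about 1.5 N or less during the lift, after about 2.5 N when the fingers closed on the grip. I saw the eye clear the tip before drawing the basket back and carrying it over.
- **Set-down:** I lowered too far after first contact, and the wrist read up to 12.6 N upward, about 14 N on the dish against the 30 N limit. I backed off to about 2 N and then let go.
- **Last checks:** The final pictures show the basket upright and flat, well inside the dish walls, with the gripper clear and the wrist force near zero. I judged tilt and centring by eye and did not measure them. My two cameras had disagreed by up to about 8 mm on the dish's middle, well inside the 50 mm allowed.
- **Bystanders:** The arm did not go near the palette, brush stand, clipper or probe at low height. I did not measure their positions afterwards. The arm was still settling slightly (joint speeds up to 0.04 rad/s) when I handed in.

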